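# Back the vial crimper's dial up one notch

### The job

The vial crimper's dial was fed one place too far, so the vial without a metal seal has gone past the crimping head. With a fingertip throw the red pawl back off the ratchet, push the dial backward (anticlockwise seen from above), then tip the pawl down again and bring the dial gently back against it, so that it ends exactly one notch back, with the pawl fully down in the next notch and the unsealed vial under the head. Grip and lift nothing: the vials must stay standing in their nests and not be pushed by the hand, and the other things on the bench stay where they are.

Things in the scene. Friction and masses are not known exactly. Their poses are not given: they have to be found in the camera images.
- crimper: Bench vial crimper, bolted down: white base plate 310 x 345 mm carrying a flat-lying aluminium dial 244 mm across, and the press on a column. Origin: on the worktop under the dial's vertical axle, z up. In its axes the pawl is on the +y side; the press column (270 mm high) is at x +84, y -145 mm, its arm and head 114 to 232 mm above the worktop. All heights here are above the worktop.
- dial (a joint): Turn of the dial, rad, 0 at the start (within 0.01), growing anticlockwise seen from above. Anticlockwise is backward: the pawl blocks it; clockwise is feed. 12 nests (radius 86 mm) and 12 teeth, so a notch is 0.524 rad (30 deg). Dial top at 45 mm; nest cups 10 mm high. Stiff: about 3 N at a spoke turns it, and it stays where it is left.
- hub (a point): On the dial's axle, 98 mm up, level with the spokes' centre lines; hub 36 mm across, top at 109 mm. The ratchet teeth stand 8 mm high on the dial's rim (radius 105 to 122 mm): one steep face each, then a back sloping down clockwise over 25 deg and 5 deg of flat to the next face. The pawl's nose stands in front of a steep face, at 90 deg from the crimper's x axis.
- spoke_ball (a point): Centre of the black ball (20 mm) on the end of one of four steel spokes by which the dial is turned by hand: level bars 10 mm thick, 90 deg apart, 98 mm up, ball centres 60 mm from the axle; 48 mm free height beneath. This spoke points towards the robot at the start (165 deg anticlockwise from the crimper's x axis at dial 0) and moves with the dial.
- pawl (a joint): Swing of the red pawl about its level pivot, rad. 0 = nose fully down in a notch; grows as the nose lifts; 1.7 = thrown back against its stop. Weighted bell crank: past about 1.05 it falls back by itself and stays at 1.7; below that it falls by its own weight onto the ratchet. On a tooth's back it reads up to about 0.16. Under 1 N at the ball moves it.
- pawl_pivot (a point): Centre of the pawl's pivot, 64 mm up, fixed at x -52, y +113 mm in the crimper's axes. Its pin runs along the crimper's y. The steel bracket starts 20 mm off on the outer (+y) side and reaches up to 72 mm. Pawl hub 18 mm across.
- pawl_ball (a point): Centre of the black ball (20 mm) on the pawl's 8 mm thick thumb lever, 42 mm from the pivot: straight above it while the pawl is down. Pushed in the crimper's -x direction it lifts the nose; thrown back it lies level towards -x.
- pawl_nose (a point): Lower tip of the pawl's red nose arm (12 mm wide, about 13 mm thick): 52 mm in the crimper's +x from the pivot and 19 mm below it while down. Thrown back, the arm stands up from the pivot leaning about 13 deg to +x, tip 55 mm from the pivot; pushed in +x it tips over and falls back onto the ratchet.
- under_head (a point): Centre of the lower face of the crimping collet (30 mm across), 114 mm up, over the circle of nests, 60 deg clockwise from the crimper's x axis.
- vial_missed: Glass vial with bare grey rubber stopper and no metal seal, 24 mm across, 46 mm high, loose in its nest one notch past the head at the start (90 deg clockwise from the crimper's x axis). Origin: centre of its underside, 45 mm up.
- vial_a: Sealed clear vial with a blue cap, 24 mm across, 47 mm high, loose in a nest of the dial. Origin: centre of its underside.
- vial_b: Sealed amber vial with an orange cap, same size, loose in a nest of the dial. Origin: centre of its underside.
- vial_c: Another sealed clear vial with a blue cap, same size, loose in a nest of the dial. Origin: centre of its underside.
- spare_vial: Sealed amber vial with an orange cap, same size, standing on the worktop beyond the crimper. Bystander. Origin: centre of its underside.
- saline: Clear plastic infusion bottle with blue cap, 72 mm across, 185 mm high, standing on the worktop to the left. Bystander; origin under its centre.
- seal_jar: Amber glass jar with white lid, 56 mm across, 70 mm high, on the worktop to the right. Bystander; origin under its centre.
- beaker: Steel beaker, 70 mm across, 85 mm high, on the worktop to the right. Bystander; origin under its centre.

How it is judged:
By the outcome, as a careful person would: the job done as asked, in the order asked, and still so for the second after the job is handed in, with the robot touching nothing.
It also fails if it takes over 64 s, if anything falls off the work surface, if the arm or the gripper's body presses on something with over 40 N, if the wrist force passes 120 N, or if a joint passes its speed limit or range.

### The arm

A 7-joint arm with a two-finger parallel gripper is mounted at the origin on the work surface. World frame = base frame: x ahead of the robot, y to its left, z up, the work surface at z = 0. Lengths are in m, angles in rad, forces in N, time in s.
With the tool pointing down it reaches from about 0.425 to 0.925 m from the base axis. Payload 6.8 kg.
Tool frame: the origin (TCP) lies midway between the tips of the shut fingers; the grasp point (between the pads) lies r.tcp_to_grasp behind it (r.tcp_to_grasp is the distance from the TCP to the grasp point, in m); x points along the fingers, y is the direction in which the jaws open and shut, and the axes are right-handed (so a half turn about x gives the same grasp; the last joint's range is limited). The gripper opens to 85 mm and grips with 20 to 120 N. Pads are 22 mm wide; open, the fingers measure 114 mm over their backs; the gripper's body (76 mm by 85 mm) begins 54 mm behind the grasp point. The pads swing forward as they close: fully open they stand 13 mm farther back than shut.
Start: joints at [-0.108, 0.477, 0.022, 1.555, -0.011, 1.109, -0.083], TCP at [0.675, 0, 0.231] pointing down, gripper open.
Joint ranges: [-2.96, 2.96], [-0.34, 2.1], [-1.41, 1.46], [0.24, 2.44], [-1.37, 4.51], [0.17, 1.92], [-2.96, 2.96]. Speed limits (rad/s): [2.39, 2.39, 3.14, 3.14, 3.14, 3.14, 3.14].

### API

Orientations are given as a rotation vector (axis times angle).
In Python, from bench import r, grab_frame, search_frame, cut_out, pinpoint gives the robot as it stands. The module is installed in compiled form; this text tells all that it offers.
- The arm moves only by the tool apply_moves, never from a script. Its argument "commands" is a list of rows, each a list of 7 numbers: the finger opening in mm, from 0 to 85.4, then the shift along the tool's x, y, z in mm, then the turn, a rotation vector about the tool's x, y, z in rad. A call has 1 to 20 rows; each row is the pose to reach, as a shift and turn from the pose commanded when the call began, along the tool's axes at that moment; what a row does not reach only later rows make up. A row lasts 1/10 s, in which the tool goes at most 50 mm and 8.59 degrees, less where a joint would pass 70% of its speed; a pose out of reach is approached as far as the arm can. A call with a gripper value outside its range is refused whole. The fingers move at their own pace and stop on an object; "force" is the grip in N (left out, the last holds). Time passes only in rows, so rows that repeat a pose let the fingers close. It gives the time, the measured TCP pose, the force and the opening at its end, in the units of the state.
- r.get_obs(): the state, without advancing time (a new reading comes with each control period).
- grab_frame(name): name is "scene" or "side" or "wrist"; returns a dict with "pixels" (384x512x3 uint8, red, green, blue), "mtx" (3x3 intrinsics, pixels), "position" and "rotation" of the camera in the world; the wrist camera has in their place "T_tool_cam" (4x4, takes a point from camera to tool coordinates, whose origin is the TCP and whose axes are the tool frame's). Camera axes: x right, y down, z forward; pixel columns grow to the right and rows downward; lengths in m; the calibration is good to about 2 mm. A picture is of the moment at which its call begins: read the wrist's pose just before it. There is no depth.
- r.hand_in(): hands the job in, once; it reports no verdict.
Trained networks look in the newest picture that a camera, given by its name, has taken for a name from the list of things; names that differ only in an ending like _2 or _b are one class to them, and where a whole thing is asked for, a point or a joint stands for the part that bears it (a point fixed in the world has none). Each returns a list of dicts, best first, with "confidence" (0 to 1); they miss things now and then, are a little off and sometimes report something else, mostly with a low value. They report only what shows in the picture. A call takes as long as a camera call.
- search_frame(label, camera): "point" ([column, row] as shares, 0 to 1, of the picture: columns of its width, rows of its height, amid what is visible of it).
- cut_out(label, camera): "pixels" (384x512 bool, what is visible of it) and "point" ([column, row] as shares, 0 to 1, of the picture: columns of its width, rows of its height, amid what is visible of it).
- pinpoint(label, camera): "point" ([column, row] as shares, 0 to 1, of the picture: columns of its width, rows of its height: a listed point, or the origin of a listed thing).
The state is a dict: "clock": time; "joints": joint angles; "qvel": joint speeds; "tau": joint torques, N m; "tcp_pos": TCP position; "orientation": TCP orientation; "contact_force": force on the tool from outside, world axes, zero at the start; "moment": the same for the moment, N m; "grip_width": finger opening in m.
Only numpy, scipy, OpenCV 4.12 (cv2) and the standard library are available. Lean on these libraries where they do the work, as an engineer would, in place of code of your own. Each camera call takes 0.05 s, during which the arm holds its last target.

## Working session

There is one attempt and no reset: what is moved stays moved. The work goes in short steps, Python scripts to look and compute and a tool call to move; the robot and the scene stay as the last step left them, time stands still between calls to the robot, and variables do not carry over. Pictures are saved under pics/ and viewed, and the job is handed in when it is done.

Besides the shell and the picture viewer there is one more tool, called after "Request:" by a JSON object that holds its "op" and its "data", one argument or row to a line. apply_moves: Moves the arm, as the interface text tells. Its arguments: {"type":"object","properties":{"commands":{"type":"array"},"force":{"type":"number"}},"required":["commands"]}

```bash
mkdir -p pics; ls; cat > h.py <<'E'
import numpy as np, cv2
from bench import r, grab_frame, search_frame, cut_out, pinpoint
from scipy.spatial.transform import Rotation as R
def snap(name,fn):
    o=r.get_obs(); f=grab_frame(name)
    cv2.imwrite('pics/'+fn,f['pixels'][:,:,::-1]); return o,f
E
python3 - <<'E'
from h import *
o=r.get_obs(); print({k:np.round(v,3) for k,v in o.items()}, r.tcp_to_grasp)
fs={}
for n in ['scene','side','wrist']:
    o,f=snap(n,n+'0.png'); fs[n]=f
    print(n,f['mtx'].tolist(),{k:np.round(v,4).tolist() for k,v in f.items() if k not in('pixels','mtx')})
    for l in ['hub','spoke_ball','pawl_pivot','pawl_ball','pawl_nose','under_head','vial_missed','crimper','saline','seal_jar','beaker','spare_vial']:
        p=pinpoint(l,n)
        print(l,[(np.round(np.array(q['point'])*[512,384],1).tolist(),round(q['confidence'],2)) for q in p[:3]])
E
```

```text
pics
{'clock': np.float64(0.0), 'joints': array([-0.108,  0.478,  0.022,  1.556, -0.011,  1.109, -0.083]), 'qvel': array([ 0.001, -0.001, -0.001, -0.   ,  0.   ,  0.001,  0.001]), 'tau': array([-1.0000e-03, -5.9644e+01,  1.6080e+00, -2.8119e+01,  1.2000e-02,
        9.0000e-03,  0.0000e+00]), 'tcp_pos': array([0.674, 0.   , 0.23 ]), 'orientation': array([ 1.208,  1.211, -1.211]), 'contact_force': array([0.399, 0.302, 0.445]), 'moment': array([0.054, 0.041, 0.006]), 'grip_width': np.float64(0.085)} 0.0187
scene [[481.7414872707875, 0.0, 258.1646149593854], [0.0, 481.7414872707875, 193.56614067707955], [0.0, 0.0, 1.0]] {'position': [1.6791, 0.1132, 0.7867], 'rotation': [-1.5351, -1.6761, 0.9619]}
hub [([208.9, 209.4], 0.64), ([237.4, 201.2], 0.58), ([275.4, 184.2], 0.4)]
spoke_ball [([240.0, 187.1], 0.91)]
pawl_pivot [([272.7, 196.8], 0.59)]
pawl_ball [([271.7, 185.1], 0.48)]
pawl_nose [([236.2, 198.5], 0.75), ([274.7, 211.7], 0.65), ([218.9, 227.8], 0.3)]
under_head [([206.5, 201.9], 0.62)]
vial_missed [([206.5, 213.5], 0.41)]
crimper [([239.0, 228.0], 0.69)]
saline [([410.6, 239.0], 
[... 848 characters left out ...]
e_vial [([207.6, 203.3], 0.4), ([341.9, 131.9], 0.37)]
wrist [[305.0565979736206, 0.0, 252.3005294955635], [0.0, 305.0565979736206, 189.37293444448622], [0.0, 0.0, 1.0]] {'T_tool_cam': [[-0.0015, -0.2831, 0.9591, -0.1434], [1.0, 0.0002, 0.0016, -0.0003], [-0.0006, 0.9591, 0.2831, -0.0712], [0.0, 0.0, 0.0, 1.0]]}
hub [([127.1, 239.9], 0.67)]
spoke_ball [([67.1, 228.9], 0.69), ([160.3, 285.9], 0.53)]
pawl_pivot [([63.2, 123.9], 0.56)]
pawl_ball [([35.8, 130.2], 0.69)]
pawl_nose [([118.3, 117.2], 0.81)]
under_head [([178.6, 308.8], 0.7)]
vial_missed [([157.3, 284.7], 0.6)]
crimper [([178.6, 311.3], 0.65), ([36.6, 129.4], 0.32)]
saline []
seal_jar []
beaker []
spare_vial [([300.6, 150.0], 0.89)]
```

```bash
python3 - <<'E'
import cv2
for n,(x,y,w,h) in {'scene':(150,130,200,150),'side':(180,110,200,150),'wrist':(0,0,512,384)}.items():
    i=cv2.imread(f'pics/{n}0.png')[y:y+h,x:x+w]
    cv2.imwrite(f'pics/{n}0z.png',cv2.resize(i,(800,600) if n!='wrist' else (800,600),interpolation=cv2.INTER_CUBIC))
E
```

```text
(no output)
```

View pics/scene0.png

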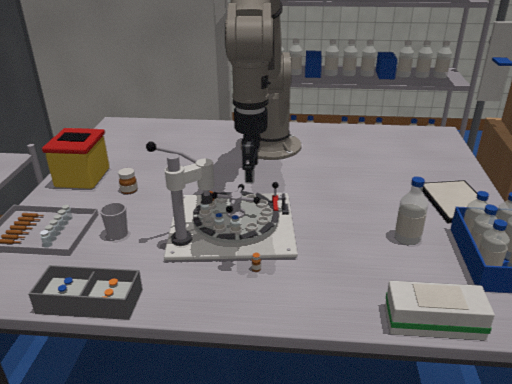

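View pics/scene0z.png

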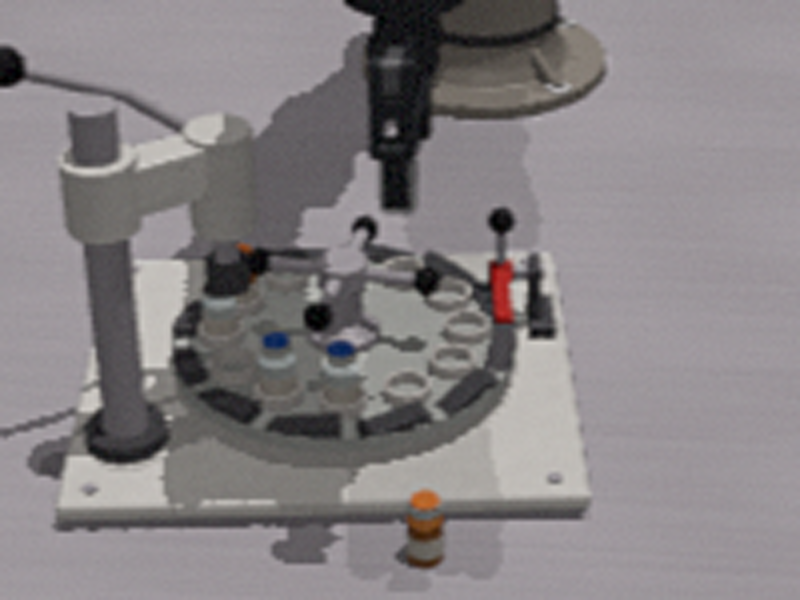

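View pics/side0z.png

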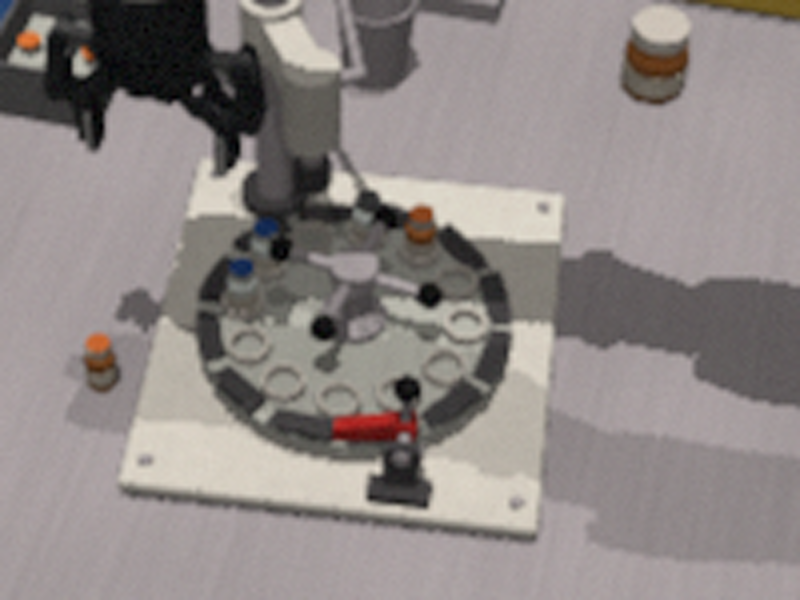

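View pics/wrist0z.png

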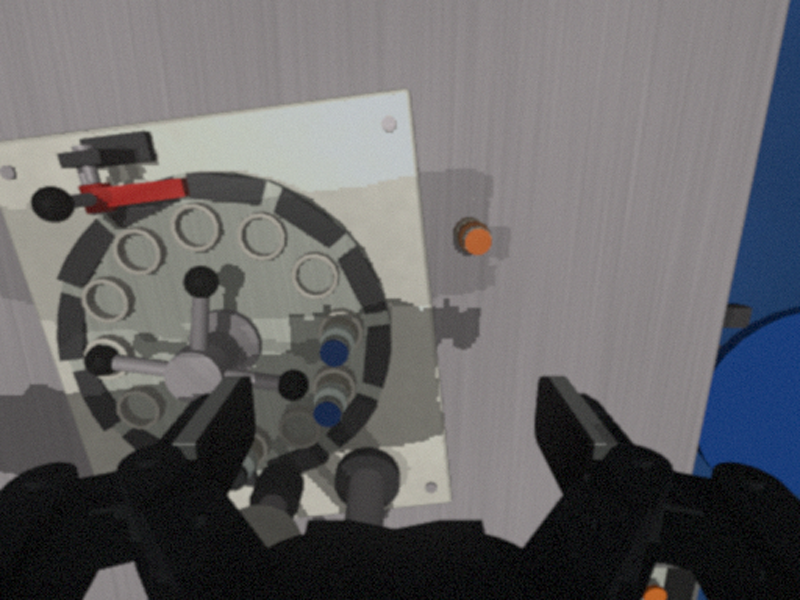

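```bash
cat >> h.py <<'E'
c,s=np.cos,np.sin
def cams():
    out={}
    o=r.get_obs()
    for n in ['scene','side','wrist']:
        f=grab_frame(n)
        if n=='wrist':
            T=np.eye(4);T[:3,:3]=R.from_rotvec(o['orientation']).as_matrix();T[:3,3]=o['tcp_pos'];T=T@f['T_tool_cam']
            Rm,p=T[:3,:3],T[:3,3]
        else:
            rot=np.array(f['rotation']); Rm=rot if rot.shape==(3,3) else R.from_rotvec(rot).as_matrix(); p=np.array(f['position'])
        out[n]=(f['mtx'],Rm,p,f['pixels'])
    return out
def proj(cam,X):
    K,Rm,p,_=cam; q=(np.atleast_2d(X)-p)@Rm; q=q@np.array(K).T; return q[:,:2]/q[:,2:]
def ray(cam,uv):
    K,Rm,p,_=cam; d=Rm@np.linalg.solve(np.array(K),[uv[0],uv[1],1]); return p,d/np.linalg.norm(d)
def onplane(cam,uv,z):
    p,d=ray(cam,uv); return p+d*(z-p[2])/d[2]
E
python3 - <<'E'
from h import *
from scipy.optimize import least_squares
C=cams()
a=np.radians(165)
P={'hub':(0,0,.098),'spoke_ball':(.06*c(a),.06*s(a),.098),'pawl_pivot':(-.052,.113,.064),'pawl_ball':(-.052,.113,.106),'pawl_nose':(0,.113,.045),'under_head':(.043,-.0745,.114),'vial_missed':(0,-.086,.045)}
obs=[]
for n in C:
    for l in P:
        q=[(np.array(x['point'])*[512,384],x['confidence']) for x in pinpoint(l,n)]
        if q: obs.append((n,l,q))
# wrist corner pixels, plate
def W(x):
    t=x[2]; M=np.array([[c(t),-s(t),0],[s(t),c(t),0],[0,0,1]])
    return lambda p: M@np.array(p)+[x[0],x[1],0]
def res(x,full=False):
    w=W(x); out=[]
    for n,l,q in obs:
        e=[(proj(C[n],w(P[l]))[0]-u) for u,_ in q]
        e=min(e,key=np.linalg.norm)
        if full: print(n,l,e.round(1))
        out+=list(e)
    return np.array(out)
best=None
for t in np.arange(-3.14,3.14,.3):
    h=onplane(C['side'],(270,180),.098)
    f=least_squares(res,[h[0],h[1],t],loss='soft_l1',f_scale=2)
    if best is None or f.cost<best.cost: best=f
x=best.x; print(x,best.cost,np.degrees(x[2])); res(x,True)
w=W(x)
for l in P: print(l,w(P[l]).round(4))
np.save('crimp.npy',x)
for n in C:
    i=C[n][3][:,:,::-1].copy(); i=cv2.resize(i,None,fx=4,fy=4,interpolation=cv2.INTER_CUBIC)
    def pt(p): 
        return tuple(int(v) for v in (proj(C[n],w(p))[0]+.5)*4)
    for l in P: cv2.circle(i,pt(P[l]),5,(0,255,0),2)
    for k in range(72):
        A=k*np.pi/36; 
        for rr,z in ((.122,.053),(.122,.045),(.086,.055)): cv2.circle(i,pt((rr*c(A),rr*s(A),z)),2,(255,0,255),-1)
    for k in range(4):
        A=a+k*np.pi/2; cv2.circle(i,pt((.06*c(A),.06*s(A),.098)),8,(0,255,255),2)
    x0,y0,ww,hh={'scene':(150,130,200,150),'side':(180,110,200,150),'wrist':(0,50,300,225)}[n]
    cv2.imwrite(f'pics/{n}1.png',cv2.resize(i[y0*4:(y0+hh)*4,x0*4:(x0+ww)*4],(800,600)))
E
```

```text
[ 0.55054545 -0.0614075   0.11035977] 44.76577413981356 6.3231487632031875
scene hub [-1.6  1.2]
scene spoke_ball [ 0.8 -1.8]
scene pawl_pivot [ 0.5 -2.6]
scene pawl_ball [2.1 0.5]
scene pawl_nose [2.7 3.1]
scene under_head [ 0.4 -0.5]
scene vial_missed [1.  0.4]
side hub [-0.5 -0.4]
side spoke_ball [-1.8  1.1]
side pawl_pivot [-1.1 -1.2]
side pawl_ball [-4.7 -1.4]
side pawl_nose [ 1.  -0.5]
side under_head [ 2.2 -0.2]
side vial_missed [ 0.9 -1.5]
wrist hub [-1.1 -3.2]
wrist spoke_ball [3.5 2.2]
wrist pawl_pivot [0.9 0.8]
wrist pawl_ball [-2.2  0.3]
wrist pawl_nose [-0.3  0.1]
wrist under_head [0.6 1. ]
wrist vial_missed [-1.2 -1.7]
hub [ 0.5505 -0.0614  0.098 ]
spoke_ball [ 0.4912 -0.0524  0.098 ]
pawl_pivot [0.4864 0.0452 0.064 ]
pawl_ball [0.4864 0.0452 0.106 ]
pawl_nose [0.5381 0.0509 0.045 ]
under_head [ 0.6015 -0.1307  0.114 ]
vial_missed [ 0.56   -0.1469  0.045 ]
```

View pics/side1.png

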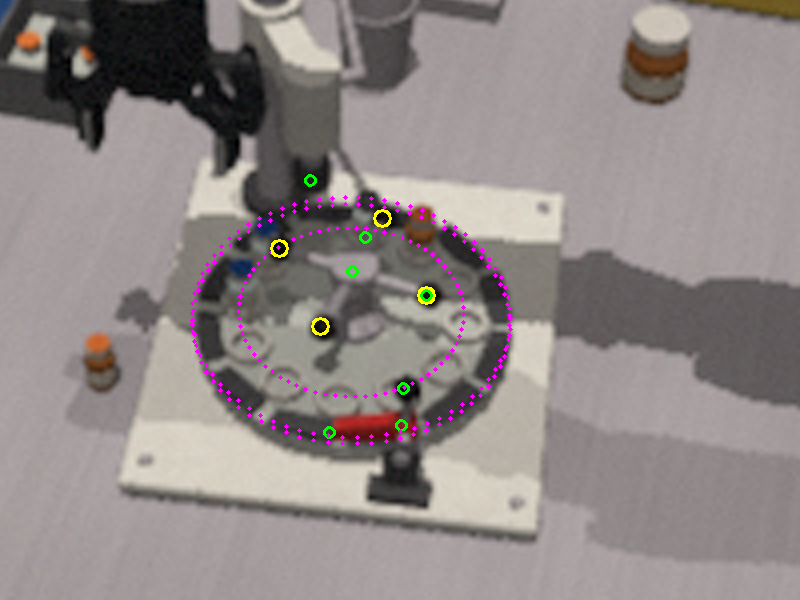

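View pics/wrist1.png

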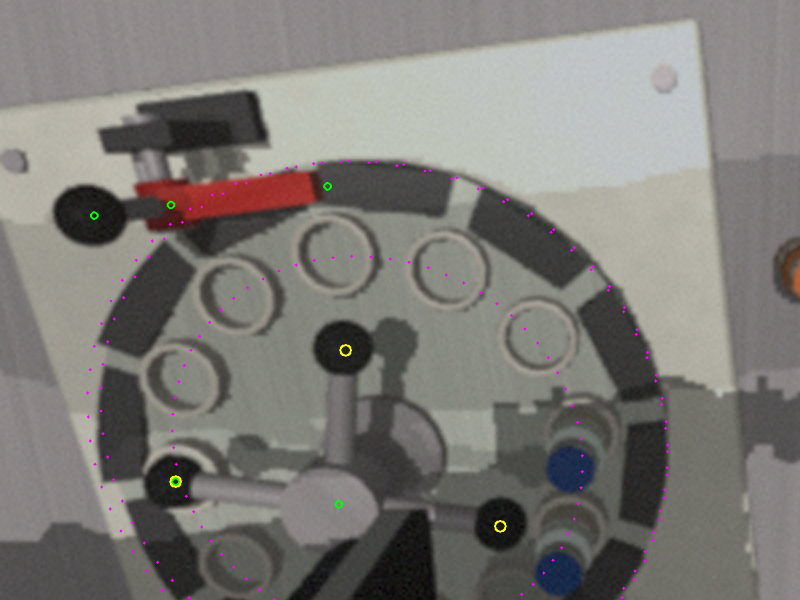

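View pics/scene1.png

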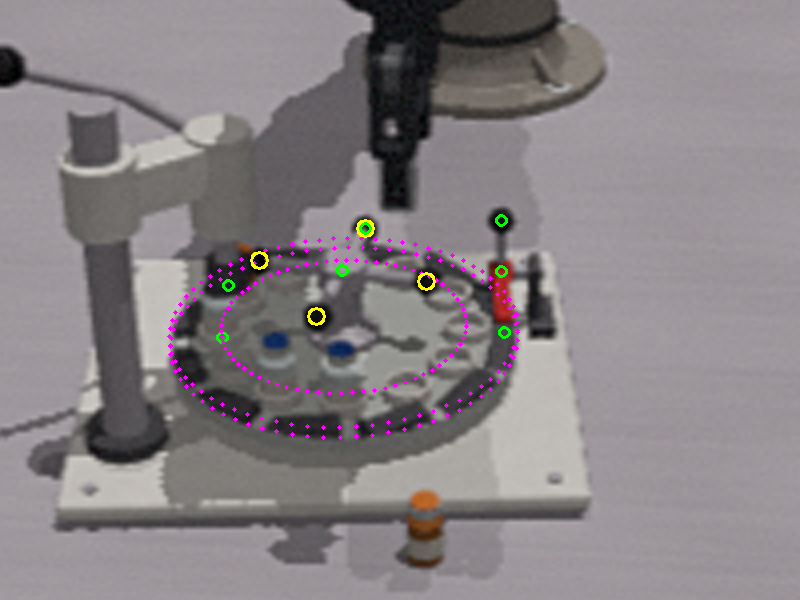

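```bash
python3 - <<'E'
from h import *
o=r.get_obs(); print(R.from_rotvec(o['orientation']).as_matrix().round(3), o['tcp_pos'].round(4))
C=cams()
i=C['side'][3][100:200,200:340,::-1]; cv2.imwrite('pics/handle.png',cv2.resize(i,(800,571),interpolation=cv2.INTER_CUBIC))
p,d=ray(C['scene'],(150,147))
for z in (.2,.23,.26,.3,.34):
    X=p+d*(z-p[2])/d[2]; print(z,X.round(3),proj(C['side'],X).round(0))
E
```

```text
[[ 0.  1. -0.]
 [ 0. -0. -1.]
 [-1.  0. -0.]] [0.675  0.     0.2313]
0.2 [ 0.461 -0.315  0.2  ] [[315. 103.]]
0.23 [ 0.524 -0.293  0.23 ] [[295.  97.]]
0.26 [ 0.586 -0.271  0.26 ] [[274.  90.]]
0.3 [ 0.669 -0.242  0.3  ] [[245.  80.]]
0.34 [ 0.752 -0.213  0.34 ] [[214.  70.]]
```

View pics/handle.png

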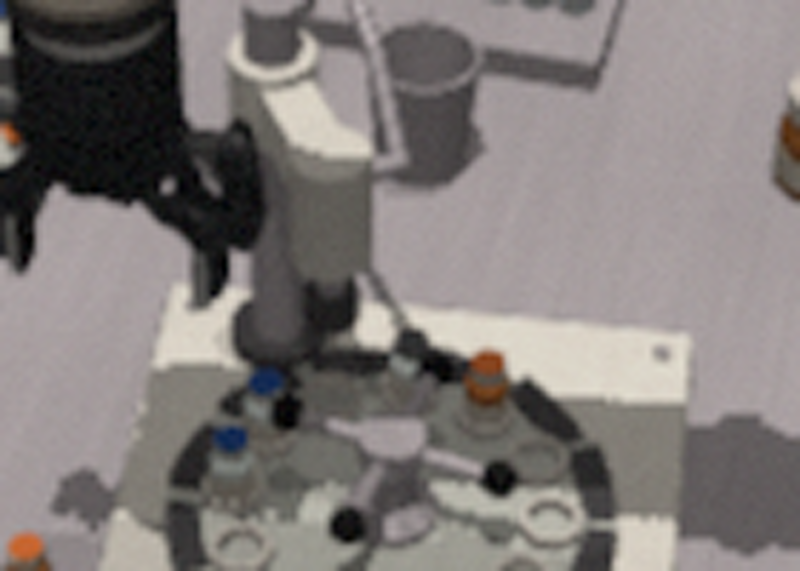

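Request:
{"op": "apply_moves", "data": {
  "commands": [
    [0, 0, -40, -15, 0, 0, 0],
    [0, 0, -80, -30, 0, 0, 0],
    [0, 0, -120, -45, 0, 0, 0],
    [0, 0, -155, -49, 0, 0, 0],
    [0, 0, -155, -49, 0, 0, 0],
    [0, 30, -155, -49, 0, 0, 0],
    [0, 60, -155, -49, 0, 0, 0],
    [0, 60, -155, -49, 0, 0, 0],
    [0, 60, -155, -49, 0, 0, 0]
  ]
}}

```text
clock: 4.2
tcp_pos: [0.5205, 0.0488, 0.1716]
orientation: [1.209, 1.209, -1.21]
contact_force: [0.0, 0.3, 0.0]
grip_width: 0.0
```

```bash
python3 - <<'E'
from h import *
o,f=snap('wrist','w2.png'); o,g=snap('side','s2.png')
a=cv2.resize(f['pixels'][:,:,::-1],(400,300)); b=cv2.resize(g['pixels'][110:260,180:380,::-1],(800,600),interpolation=cv2.INTER_CUBIC)
cv2.imwrite('pics/w2z.png',cv2.resize(f['pixels'][:,:,::-1],(800,600)));cv2.imwrite('pics/s2z.png',b)
E
```

```text
(no output)
```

View pics/w2z.png

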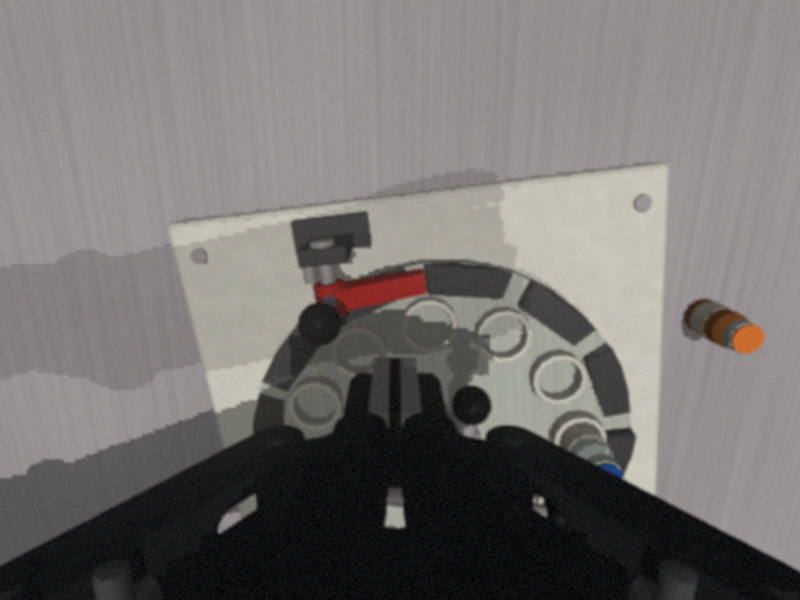

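View pics/s2z.png

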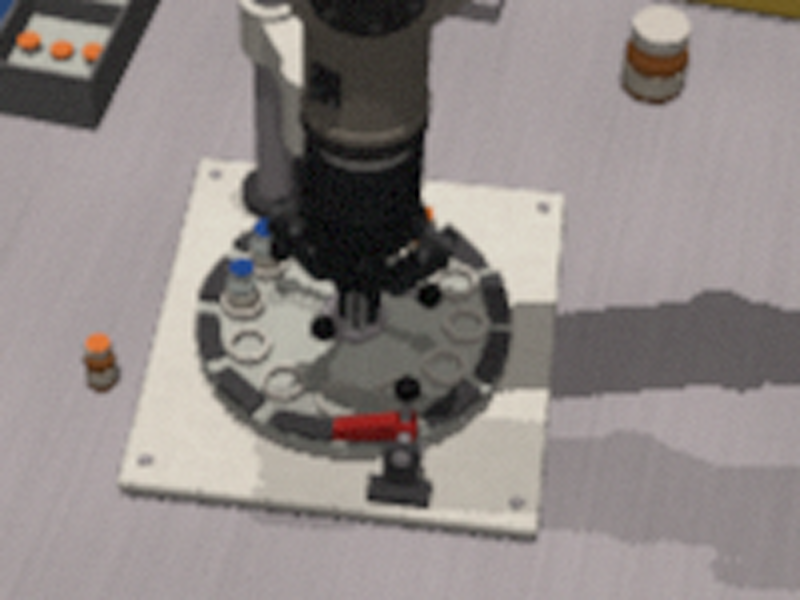

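Request:
{"op": "apply_moves", "data": {
  "commands": [
    [0, 40, 0, 0, 0, 0, 0],
    [0, 83, 0, 0, 0, 0, 0],
    [0, 83, 0, 0, 0, 0, 0],
    [0, 83, -10, 1, 0, 0, 0],
    [0, 83, -20, 2, 0, 0, 0],
    [0, 83, -30, 3.3, 0, 0, 0],
    [0, 83, -40, 4.4, 0, 0, 0],
    [0, 83, -50, 5.5, 0, 0, 0],
    [0, 83, -60, 6.6, 0, 0, 0],
    [0, 83, -70, 7.7, 0, 0, 0],
    [0, 83, -78, 8.7, 0, 0, 0],
    [0, 83, -78, 8.7, 0, 0, 0],
    [0, 83, -78, 8.7, 0, 0, 0]
  ]
}}

```text
clock: 5.6
tcp_pos: [0.4422, 0.0404, 0.0884]
orientation: [1.209, 1.209, -1.209]
contact_force: [0.2, 0.2, -0.2]
grip_width: 0.0004
```

```bash
cat >> h.py <<'E'
def look(tag):
    o,g=snap('side',f's{tag}.png'); o,w=snap('scene',f'c{tag}.png')
    a=cv2.resize(g['pixels'][140:252,190:340,::-1],(800,597),interpolation=cv2.INTER_CUBIC)
    b=cv2.resize(w['pixels'][150:262,165:315,::-1],(800,597),interpolation=cv2.INTER_CUBIC)
    cv2.imwrite(f'pics/{tag}.png',cv2.resize(np.vstack([a,b]),(402,600),interpolation=cv2.INTER_AREA))
    cv2.imwrite(f'pics/{tag}h.png',cv2.resize(np.hstack([a,b]),(800,298),interpolation=cv2.INTER_AREA))
    cv2.imwrite(f'pics/{tag}s.png',a);cv2.imwrite(f'pics/{tag}c.png',b)
    print(o['clock'],o['tcp_pos'].round(4),o['contact_force'].round(2))
E
python3 -c "
from h import *
look('p3')"
```

```text
5.65 [0.4425 0.0404 0.0884] [-0.54  0.51  0.47]
```

View pics/p3h.png

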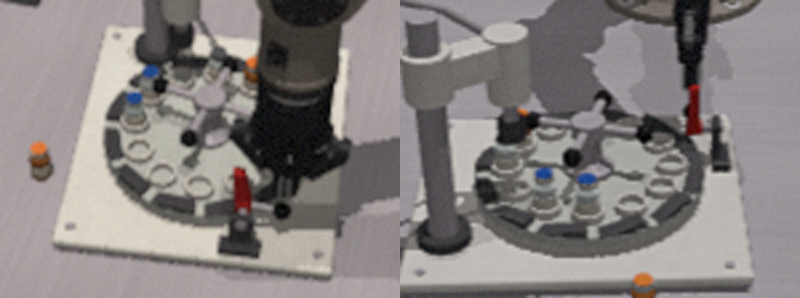

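Request:
{"op": "apply_moves", "data": {
  "commands": [
    [0, -25, 0, 0, 0, 0, 0],
    [0, -45, 0, 0, 0, 0, 0],
    [0, -45, 25, 30, 0, 0, 0],
    [0, -45, 49, 59, 0, 0, 0],
    [0, -45, 49, 59, 0, 0, 0],
    [0, -20, 49, 59, 0, 0, 0],
    [0, 3, 49, 59, 0, 0, 0],
    [0, 3, 49, 59, 0, 0, 0],
    [0, 3, 49, 64, 0, 0, 0],
    [0, 3, 49, 69, 0, 0, 0],
    [0, 3, 49, 73, 0, 0, 0],
    [0, 3, 49, 77, 0, 0, 0],
    [0, 3, 49, 81, 0, 0, 0],
    [0, 3, 49, 81, 0, 0, 0]
  ]
}}

```text
clock: 7.1
tcp_pos: [0.4913, -0.0418, 0.0856]
orientation: [1.21, 1.207, -1.21]
contact_force: [0.7, -0.5, -0.9]
grip_width: -0.0
```

```bash
python3 -c "
from h import *
look('p4')"
```

```text
7.15 [ 0.4915 -0.0416  0.0856] [ 0.02 -0.08 -0.2 ]
```

View pics/p4h.png

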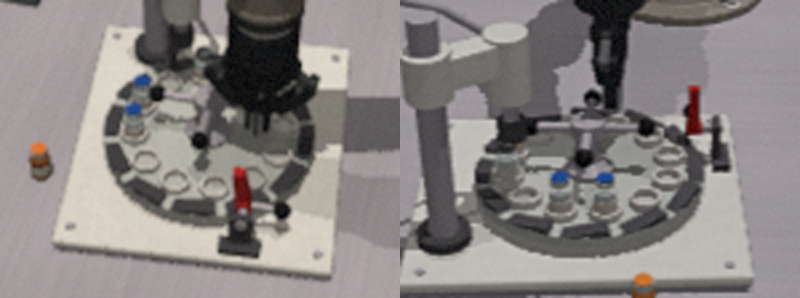

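```bash
cat >> h.py <<'E'
X0=np.load('crimp.npy') if __import__('os').path.exists('crimp.npy') else None
def caps(img_rgb,cam,lo=(100,120,40),hi=(130,255,255)):
    hsv=cv2.cvtColor(img_rgb,cv2.COLOR_RGB2HSV); m=cv2.inRange(hsv,lo,hi)
    n,l,st,ce=cv2.connectedComponentsWithStats(m)
    out=[]
    for k in range(1,n):
        if st[k,4]<6: continue
        w=onplane(cam,ce[k],.089)
        d=w[:2]-X0[:2]; rr=np.hypot(*d)
        if .07<rr<.11: out.append((round(float(np.degrees(np.arctan2(d[1],d[0])-X0[2])),1),round(float(rr),3),int(st[k,4])))
    return sorted(out)
def dial():
    C=cams()
    for n in ('scene','side'):
        ref=cv2.imread(f'pics/{n}0.png')[:,:,::-1].copy()
        print(n,'ref',caps(ref,C[n]),'now',caps(C[n][3],C[n]))
E
python3 -c "
from h import *
dial()"
```

```text
scene ref [(-30.2, 0.084, 20), (0.5, 0.085, 17)] now [(-18.2, 0.083, 20), (12.6, 0.086, 20)]
side ref [(-31.4, 0.085, 18), (0.3, 0.084, 17)] now [(-19.2, 0.084, 16), (12.0, 0.084, 19)]
```

Request:
{"op": "apply_moves", "data": {
  "commands": [
    [0, 0, 0, 4, 0, 0, 0],
    [0, 0, 0, 8, 0, 0, 0],
    [0, 0, 0, 12, 0, 0, 0],
    [0, 0, 0, 12.5, 0, 0, 0],
    [0, 0, 0, 12.5, 0, 0, 0],
    [0, 0, 0, 4, 0, 0, 0],
    [0, -30, 0, 2, 0, 0, 0],
    [0, -60, 0, 2, 0, 0, 0]
  ]
}}

```text
clock: 8.15
tcp_pos: [0.4902, -0.0416, 0.1453]
orientation: [1.207, 1.212, -1.21]
contact_force: [-0.1, -0.1, 0.5]
grip_width: -0.0003
```

```bash
python3 -c "
from h import *
dial();look('p5')"
```

```text
scene ref [(-30.2, 0.084, 20), (0.5, 0.085, 17)] now [(-6.2, 0.084, 22), (24.2, 0.085, 20)]
side ref [(-31.4, 0.085, 18), (0.3, 0.084, 17)] now [(-7.2, 0.085, 19), (23.3, 0.084, 20)]
8.35 [ 0.4914 -0.0422  0.1457] [ 0.26  0.84 -0.05]
```

View pics/p5h.png

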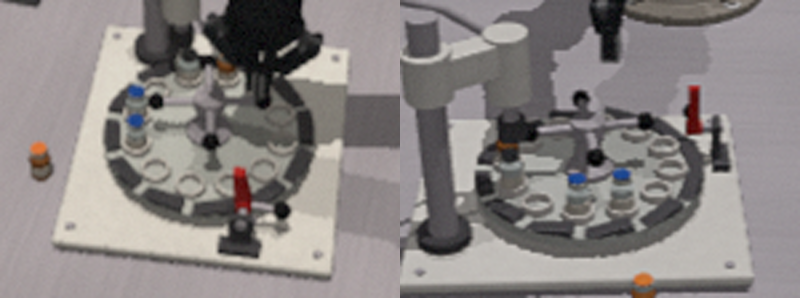

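Request:
{"op": "apply_moves", "data": {
  "commands": [
    [0, 0, -18, -42, 0, 0, 0],
    [0, 0, -35, -84, 0, 0, 0],
    [0, 0, -35, -84, 0, 0, 0],
    [0, 28, -35, -84, 0, 0, 0],
    [0, 56, -35, -84, 0, 0, 0],
    [0, 56, -35, -84, 0, 0, 0],
    [0, 56, -27, -85, 0, 0, 0],
    [0, 56, -19, -86, 0, 0, 0],
    [0, 56, -12, -86.6, 0, 0, 0],
    [0, 56, -6, -87.2, 0, 0, 0],
    [0, 56, 0, -87.8, 0, 0, 0],
    [0, 56, 6, -88.5, 0, 0, 0],
    [0, 56, 12, -89.2, 0, 0, 0],
    [0, 56, 18, -89.9, 0, 0, 0],
    [0, 56, 24, -90.6, 0, 0, 0],
    [0, 56, 30.6, -91.3, 0, 0, 0],
    [0, 56, 30.6, -91.3, 0, 0, 0]
  ]
}}

```text
clock: 10.1
tcp_pos: [0.5227, 0.0488, 0.0894]
orientation: [1.21, 1.209, -1.208]
contact_force: [-0.0, -0.6, 0.1]
grip_width: -0.0003
```

```bash
python3 -c "
from h import *
look('p6')"
```

```text
10.15 [0.522  0.0487 0.0892] [-0.34  0.07 -0.09]
```

View pics/p6h.png

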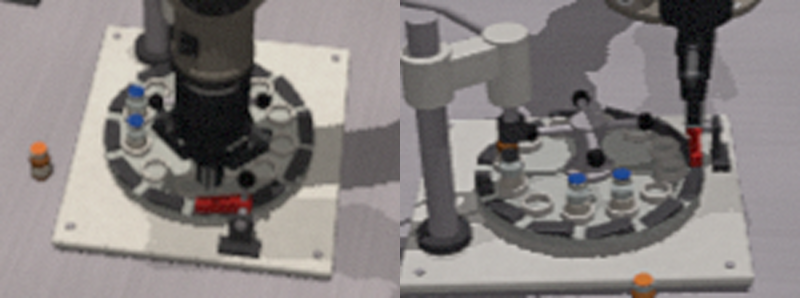

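Request:
{"op": "apply_moves", "data": {
  "commands": [
    [0, -25, 0, 0, 0, 0, 0],
    [0, -50, 0, 0, 0, 0, 0],
    [0, -50, -15, 45, 0, 0, 0],
    [0, -50, -30, 90, 0, 0, 0],
    [0, -50, -30, 90, 0, 0, 0],
    [0, -20, -30, 90, 0, 0, 0],
    [0, 4, -30, 90, 0, 0, 0],
    [0, 4, -30, 90, 0, 0, 0],
    [0, 4, -30, 96, 0, 0, 0],
    [0, 4, -30, 100, 0, 0, 0],
    [0, 4, -30, 102, 0, 0, 0],
    [0, 4, -30, 104, 0, 0, 0],
    [0, 4, -30, 106, 0, 0, 0],
    [0, 4, -30, 106, 0, 0, 0]
  ]
}}

```text
clock: 11.6
tcp_pos: [0.4922, -0.0574, 0.0858]
orientation: [1.21, 1.208, -1.208]
contact_force: [0.1, 0.3, 0.3]
grip_width: -0.0001
```

```bash
python3 -c "
from h import *
dial();look('p7')"
```

```text
scene ref [(-30.2, 0.084, 20), (0.5, 0.085, 17)] now [(-3.5, 0.084, 20), (27.3, 0.085, 19)]
side ref [(-31.4, 0.085, 18), (0.3, 0.084, 17)] now [(-3.8, 0.085, 14), (26.7, 0.083, 19)]
11.8 [ 0.4916 -0.0574  0.0853] [1.46 1.15 1.38]
```

View pics/p7h.png

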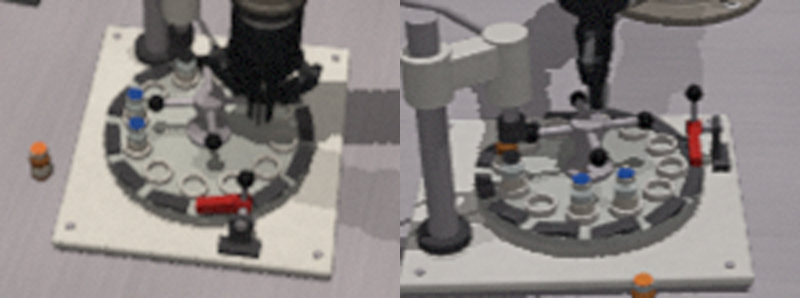

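Request:
{"op": "apply_moves", "data": {
  "commands": [
    [0, 0, 0, 1, 0, 0, 0],
    [0, 0, 0, 2, 0, 0, 0],
    [0, 0, 0, 2.5, 0, 0, 0],
    [0, 0, 0, 2.5, 0, 0, 0]
  ]
}}

```text
clock: 12.25
tcp_pos: [0.4919, -0.0599, 0.0853]
orientation: [1.209, 1.209, -1.209]
contact_force: [1.8, 1.8, -0.2]
grip_width: -0.0001
```

Request:
{"op": "apply_moves", "data": {
  "commands": [
    [0, 0, 0, 0.5, 0, 0, 0],
    [0, 0, 0, 0.5, 0, 0, 0]
  ]
}}

```text
clock: 12.45
tcp_pos: [0.4919, -0.0603, 0.0854]
orientation: [1.21, 1.209, -1.209]
contact_force: [3.4, 3.0, -0.2]
grip_width: 0.0003
```

Request:
{"op": "apply_moves", "data": {
  "commands": [
    [0, 0, 0, 0.5, 0, 0, 0],
    [0, 0, 0, 0.5, 0, 0, 0]
  ]
}}

```text
clock: 12.65
tcp_pos: [0.4919, -0.0609, 0.0854]
orientation: [1.209, 1.209, -1.209]
contact_force: [2.1, 3.3, 0.4]
grip_width: -0.0
```

```bash
python3 -c "
from h import *
dial();print(r.get_obs()['contact_force'],r.get_obs()['tcp_pos'])"
```

```text
scene ref [(-30.2, 0.084, 20), (0.5, 0.085, 17)] now [(-0.0, 0.084, 19), (30.1, 0.085, 19)]
side ref [(-31.4, 0.085, 18), (0.3, 0.084, 17)] now [(-0.4, 0.085, 17), (29.6, 0.084, 19)]
[ 2.85323959  4.21391874 -0.15986305] [ 0.49183893 -0.06087166  0.08540383]
```

Request:
{"op": "apply_moves", "data": {
  "commands": [
    [0, 0, 0, 0.4, 0, 0, 0],
    [0, 0, 0, 0.4, 0, 0, 0]
  ]
}}

```text
clock: 13.0
tcp_pos: [0.4917, -0.0614, 0.0854]
orientation: [1.209, 1.209, -1.209]
contact_force: [2.4, 2.5, 0.3]
grip_width: 0.0003
```

Request:
{"op": "apply_moves", "data": {
  "commands": [
    [0, 0, 0, 0.4, 0, 0, 0],
    [0, 0, 0, 0.4, 0, 0, 0]
  ]
}}

```text
clock: 13.2
tcp_pos: [0.4917, -0.0618, 0.0854]
orientation: [1.209, 1.209, -1.209]
contact_force: [3.1, 3.3, 0.8]
grip_width: -0.0003
```

```bash
python3 -c "
from h import *
dial();look('p8')"
```

```text
scene ref [(-30.2, 0.084, 20), (0.5, 0.085, 17)] now [(0.9, 0.084, 21), (31.8, 0.084, 18)]
side ref [(-31.4, 0.085, 18), (0.3, 0.084, 17)] now [(0.3, 0.084, 17), (31.4, 0.084, 20)]
13.4 [ 0.4915 -0.0618  0.0853] [3.09 2.09 1.83]
```

View pics/p8s.png

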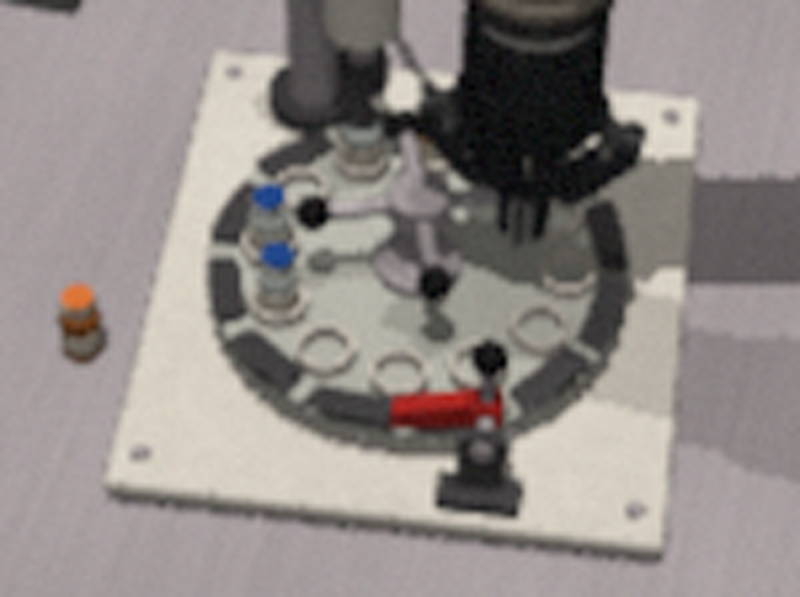

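View pics/p8c.png

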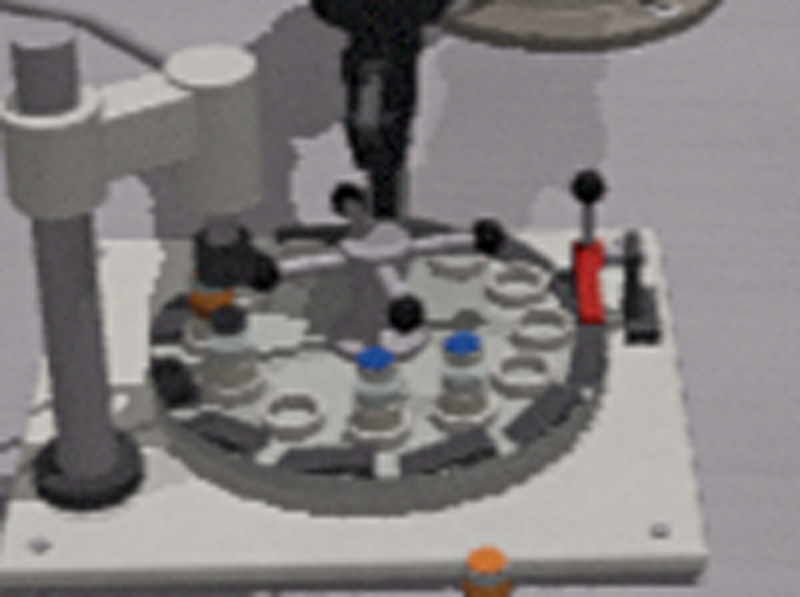

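```bash
cat >> h.py <<'E'
def polar(img,cam,r0,r1,z,angs):
    rr=np.linspace(r0,r1,8); A,RR=np.meshgrid(angs,rr)
    P=np.stack([X0[0]+RR*c(A+X0[2]),X0[1]+RR*s(A+X0[2]),np.full(A.shape,z)],-1).reshape(-1,3)
    uv=proj(cam,P).astype(np.float32).reshape(A.shape+(2,))
    g=cv2.cvtColor(img,cv2.COLOR_RGB2GRAY).astype(np.float32)
    return cv2.remap(g,uv[...,0],uv[...,1],cv2.INTER_CUBIC)
def phase(now_tag):
    C=cams()
    for n,k in (('scene','c'),('side','s')):
        ref=cv2.imread(f'pics/{n}0.png')[:,:,::-1].copy(); now=C[n][3]
        for lo,hi in ((-30,0),(0,30),(20,50),(30,60),(40,70),(110,140),(130,160),(150,180)):
          for z,r0,r1 in ((.050,.106,.121),):
            a=np.radians(np.arange(lo,hi,.5)); B=polar(ref,C[n],r0,r1,z,a)
            best=[]
            for d in np.arange(-6,6.01,.25):
                N=polar(now,C[n],r0,r1,z,a+np.radians(d))
                best.append((np.corrcoef(B.ravel(),N.ravel())[0,1],d))
            print(n,lo,hi,[round(float(v),2) for v in max(best)])
E
python3 - <<'E'
from h import *
phase('')
C=cams()
for n,(x,y,w,h) in {'scene':(255,170,50,40),'side':(235,190,70,50)}.items():
    ref=cv2.imread(f'pics/{n}0.png'); now=C[n][3][:,:,::-1]
    cv2.imwrite(f'pics/cmp_{n}.png',np.hstack([cv2.resize(i[y:y+h,x:x+w],(400,320 if n=='scene' else 286),interpolation=cv2.INTER_CUBIC) for i in (ref,now)]))
E
```

```text
scene -30 0 [0.94, 0.25]
scene 0 30 [0.84, 0.5]
scene 20 50 [0.99, 0.5]
scene 30 60 [0.98, 0.5]
scene 40 70 [0.92, 0.25]
scene 110 140 [0.97, 0.0]
scene 130 160 [0.85, 4.0]
scene 150 180 [0.6, 3.25]
side -30 0 [1.0, 0.25]
side 0 30 [0.89, 0.5]
side 20 50 [0.97, 0.25]
side 30 60 [0.98, 0.25]
side 40 70 [0.98, 0.5]
side 110 140 [0.95, 0.25]
side 130 160 [0.96, 0.25]
side 150 180 [0.92, 0.25]
```

View pics/cmp_side.png

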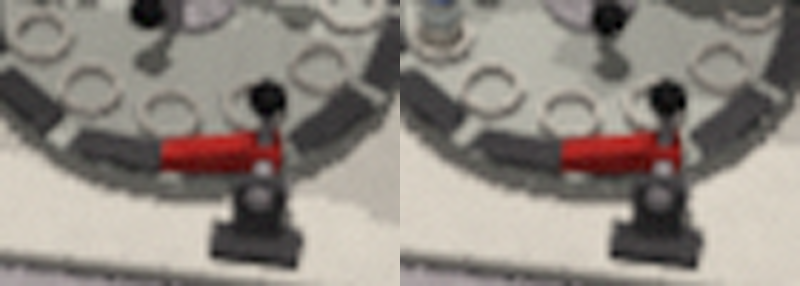

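View pics/cmp_scene.png

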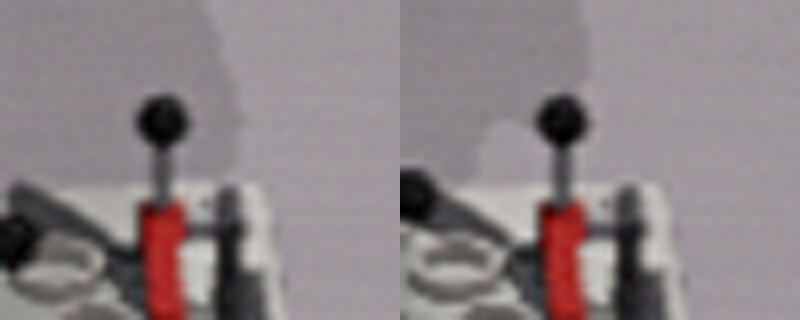

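Request:
{"op": "apply_moves", "data": {
  "commands": [
    [0, 0, 0, 0.4, 0, 0, 0],
    [0, 0, 0, 0.4, 0, 0, 0]
  ]
}}

```text
clock: 13.95
tcp_pos: [0.4916, -0.0618, 0.0853]
orientation: [1.209, 1.21, -1.209]
contact_force: [0.8, 3.9, 1.5]
grip_width: 0.0002
```

Request:
{"op": "apply_moves", "data": {
  "commands": [
    [0, 0, 0, 0.4, 0, 0, 0],
    [0, 0, 0, 0.4, 0, 0, 0]
  ]
}}

```text
clock: 14.15
tcp_pos: [0.4916, -0.0619, 0.0853]
orientation: [1.209, 1.21, -1.209]
contact_force: [2.2, 5.5, 2.3]
grip_width: -0.0001
```

```bash
python3 -c "
from h import *
print(np.mean([r.get_obs()['contact_force']],0));phase('')"
```

```text
[2.16169075 5.54315145 2.34590302]
scene -30 0 [0.93, 0.5]
scene 0 30 [0.84, 0.75]
scene 20 50 [0.99, 0.5]
scene 30 60 [0.99, 0.5]
scene 40 70 [0.91, 0.25]
scene 110 140 [0.99, 0.0]
scene 130 160 [0.85, 4.0]
scene 150 180 [0.59, 3.25]
side -30 0 [1.0, 0.25]
side 0 30 [0.88, 0.5]
side 20 50 [0.97, 0.5]
side 30 60 [0.98, 0.5]
side 40 70 [0.98, 0.5]
side 110 140 [0.95, 0.25]
side 130 160 [0.96, 0.25]
side 150 180 [0.93, 0.25]
```

Request:
{"op": "apply_moves", "data": {
  "commands": [
    [0, 0, 0, -2, 0, 0, 0],
    [0, 0, 0, -8, 0, 0, 0],
    [0, 0, 0, -14, 0, 0, 0],
    [0, -30, 0, -14, 0, 0, 0],
    [0, -70, 0, -14, 0, 0, 0],
    [0, -110, 0, -14, 0, 0, 0],
    [0, -110, 0, -14, 0, 0, 0],
    [0, -110, 0, -14, 0, 0, 0]
  ]
}}

```text
clock: 15.1
tcp_pos: [0.4918, -0.0484, 0.1959]
orientation: [1.21, 1.208, -1.208]
contact_force: [-0.1, -0.2, -0.8]
grip_width: -0.0004
```

```bash
python3 -c "
from h import *
phase('');dial();look('p9')"
```

```text
scene -30 0 [0.93, 0.5]
scene 0 30 [0.83, 0.75]
scene 20 50 [0.99, 0.5]
scene 30 60 [0.99, 0.5]
scene 40 70 [0.92, 0.25]
scene 110 140 [0.98, 0.0]
scene 130 160 [0.86, 4.0]
scene 150 180 [0.81, 4.25]
side -30 0 [0.99, 0.25]
side 0 30 [0.88, 0.5]
side 20 50 [0.97, 0.5]
side 30 60 [0.98, 0.5]
side 40 70 [0.98, 0.5]
side 110 140 [0.94, 0.25]
side 130 160 [0.97, 0.25]
side 150 180 [0.97, 0.5]
scene ref [(-30.2, 0.084, 20), (0.5, 0.085, 17)] now [(0.9, 0.084, 21), (31.8, 0.084, 18)]
side ref [(-31.4, 0.085, 18), (0.3, 0.084, 17)] now [(0.3, 0.084, 17), (31.4, 0.084, 20)]
15.45 [ 0.491  -0.0485  0.1944] [-0.74  0.77 -1.11]
```

View pics/p9s.png

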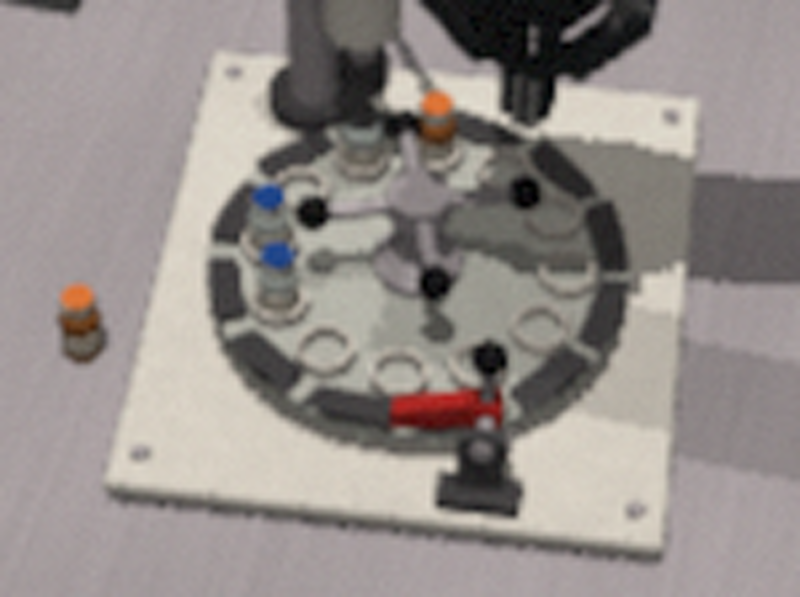

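View pics/p9c.png

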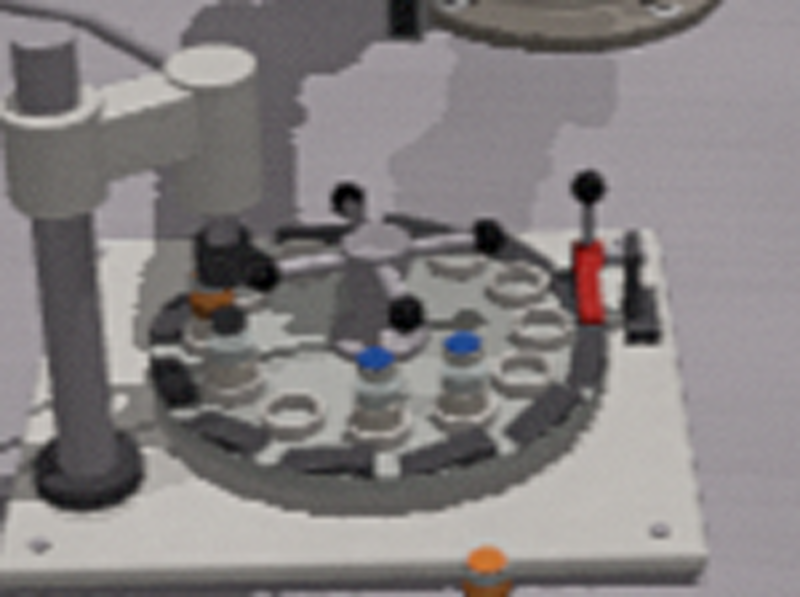

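```bash
python3 -c "
from h import *
print(r.hand_in())"
```

```text
the job is handed in; nothing more can be done
None
```

I put the dial back one notch, with the red pawl down in the next notch and the unsealed vial under the crimping head. The job is handed in.

- **Moves:** With the shut fingertips I threw the pawl back and pushed one spoke ball until the dial had turned about 24° anticlockwise. I then tipped the pawl down and pushed the dial slowly on backward. It stopped against the pawl, with the side force rising from about 3 N to 5.5 N and the fingertip no longer advancing. Then I backed the hand off and lifted it clear.
- **Dial angle:** The two measures differ a little. Most of the tooth-ring comparisons with the start picture put the dial at 30° plus 0.25–0.5°. A few windows gave 0–0.75°, and two or three gave about 3–4°; I set those aside because they matched poorly and were at the edge of the scene view. The blue caps gave about 31–31.7°; I trusted the ring more, since the caps sit loose.
- **Pawl:** It looks the same as at the start, so I judge it fully down.
- **Vials and bench:** All four vials on the dial are standing in their nests, with the unsealed one at the head, and the spare vial is where it was. The saline bottle, seal jar and beaker are outside the last close-up pictures; the arm did not go near them.

The clock stood at about 15.5 s of the 64 s allowed when I handed in.

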